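Pack two customers' orders at the record-cutting bench

ROBOT

A 7-joint arm with a two-finger parallel gripper is mounted at the origin on the work surface. World frame = base frame: x ahead of the robot, y to its left, z up, the work surface at z = 0. Lengths are in m, angles in rad, forces in N, time in s.
With the tool pointing down it reaches from about 0.425 to 0.875 m from the base axis. Payload 4.7 kg.
Tool frame: the origin (TCP) lies where the fingers leave the gripper's body, on its centre line; the fingertips stand 70 mm ahead of it and the grasp point (between the pads) lies 51 mm ahead of it; z points along the fingers, y is the line along which they close (so a half turn about z gives the same grasp; the last joint's range is limited). The gripper opens to 87 mm and grips with 3 to 60 N. Pads are 19 mm wide; open, the fingers measure 117 mm over their backs; the gripper's body (75 mm by 190 mm) begins 51 mm behind the grasp point.
Start: joints at [-1.109, 0.321, -0.07, 1.45, 0.023, 1.371, -0.057], TCP at [0.281, 0.586, 0.292] pointing down, gripper open.
Joint ranges: [-2.86, 2.86], [-0.3, 2.09], [-1.38, 1.24], [0.06, 2.45], [-1.56, 4.7], [0.09, 2.05], [-2.69, 2.69]. Speed limits (rad/s): [2.57, 2.57, 3.14, 3.14, 3.14, 3.14, 3.14].

INTERFACE

Orientations are given as a rotation vector (axis times angle).
In Python, from bench import get_state, get_image, get_calibration, close_job gives the robot as it stands.
- The arm moves only by the tool send_rows, never from a script. Its argument "rows" is a list of rows, each an object of numbers: "hand": the finger opening in mm, from 0 to 87; "x", "y", "z": the shift along the world's x, y, z in mm; "roll": the turn about the world's z in degrees. A call has 1 to 10 rows; each row shifts and turns the commanded pose from where the row before left it; what a row does not reach is not made up. A row lasts 1/10 s, in which the tool goes at most 50 mm and 8.59 degrees, less where a joint would pass 70% of its speed; a pose out of reach is approached as far as the arm can. A call is refused whole if a number of a shift passes 50 or a number of a turn 8.59, either way. A call with a gripper value outside its range is refused whole. The fingers move at their own pace and stop on an object; "force" is the grip in N (left out, the last holds). Time passes only in rows, so rows that do not move let the fingers close. It gives the time, the measured TCP pose, the force, the opening and the grip force at its end, in the units of the state.
- get_state(): the state, without advancing time (a new reading comes with each control period).
- get_image(name): name is "scene" or "side" or "wrist"; returns the picture (384x512x3 uint8, blue, green, red); there is no depth.
- get_calibration(name): a dict with "mtx" (3x3 intrinsics, pixels), "world_from_camera" (4x4, takes a point from camera to world coordinates). Camera axes: x right, y down, z forward; pixel columns grow to the right and rows downward; lengths in m; the calibration is good to about 2 mm. The wrist camera is an equidistant fisheye: a pixel r from the principal point sees the ray r / f radians off the axis. A picture is of the moment at which its call begins: read the wrist's pose just before it. get_calibration takes no time and is no camera call; for the wrist camera it gives the pose at the moment of the call.
- close_job(): hands the job in; it is judged then, once.
The state is a dict: "time": time; "joint_positions": joint angles; "qd": joint speeds; "joint_torque": joint torques, N m; "position": TCP position; "tool_rot": TCP orientation; "ft_force": force on the tool from outside, world axes, zero at the start; "torque": the same for the moment, N m; "grip_width": opening from 0.0 (shut) to 1.0 (fully open); "grip_force": force on a finger pad.
Only numpy, scipy, OpenCV 4.12 (cv2) and the standard library are available. Lean on these libraries where they do the work, as an engineer would, in place of code of your own. Each camera call takes 0.05 s, during which the arm holds its last target. There are 200 camera calls.

TASK

Pack the two customers' orders. In the red box go the white cassette and the blue 45 adapter; in the blue box go the black cassette, the yellow 45 adapter and the silver memory stick. Lay each one right way up and flat on the floor of its own shaped recess in the foam, and leave the red adapter and the green stick, which nobody ordered, where they are.

Things in the scene. Friction and masses are not known exactly. Their poses are not given: they have to be found in the camera images.
- box_red: RED order box, no lid, fixed, 208 (x) x 150 (y) x 24 mm, red foam insert flush with its rim. Origin: centre of underside. Recess floors (dark grey) at z = 19 mm, 5 mm below the foam top. Recess centres and sizes in mm, box frame: cassette at (-42, 0), 80 (x) x 116 (y); adapter at (59, 36), round, diameter 54; stick at (59, -36), 74 (x) x 36 (y). Yaw within 0.3 rad, cassette end towards the robot.
- box_blue: BLUE order box with blue foam, otherwise the same as the red one: same size, origin, axes and recesses, also fixed. In both boxes finger notches as deep as the recess reach 16 mm out from the middle of the cassette recess's two long edges (notches 46 mm long in y) and from the middle of the stick recess's two long edges (46 mm long in x).
- cassette_white: tape cassette, WHITE shell with a narrow grey label, lying flat label up on the table, 64 (x) x 100 (y) x 12 mm thick, about 45 g. Origin: centre of its underside; z up out of the label, y along its long side. Plain box-shaped shell, gripped across its 64 mm width (along x).
- cassette_black: tape cassette, BLACK shell with a narrow orange label, lying flat label up on the table, 64 (x) x 100 (y) x 12 mm thick, about 45 g. Origin: centre of its underside; z up out of the label, y along its long side. Plain box-shaped shell, gripped across its 64 mm width (along x).
- adapter_yellow: 45 rpm record-centre adapter, a YELLOW metal puck, 38 mm in diameter and 16 mm high (straight side up to 13 mm, above that bevelled), dome up on the table, about 40 g. Origin: centre of its underside, z up.
- adapter_blue: 45 rpm record-centre adapter, a BLUE metal puck, 38 mm in diameter and 16 mm high (straight side up to 13 mm, above that bevelled), dome up on the table, about 40 g. Origin: centre of its underside, z up.
- adapter_red: 45 rpm record-centre adapter, a RED metal puck, 38 mm in diameter and 16 mm high (straight side up to 13 mm, above that bevelled), dome up on the table, about 40 g. Origin: centre of its underside, z up. Not ordered: it stays where it is.
- stick_silver: USB memory stick, SILVER with a black cap end at +x, lying flat on the table, 58 (x) x 20 (y) x 12 mm thick, about 22 g. Origin: centre of its underside, x along its length, z up.
- stick_green: USB memory stick, GREEN with a black cap end at +x, lying flat on the table, 58 (x) x 20 (y) x 12 mm thick, about 22 g. Origin: centre of its underside, x along its length, z up. Not ordered: it stays where it is.
Mind the look-alikes: they are no part of the job. There is more than one size of the cassette_black; the job needs the largest.

How it is judged:
By the outcome, as a careful person would: the job done as asked, in the order asked, and still so for the second after the job is handed in, with the robot touching nothing.
It also fails if it takes over 109 s, if anything falls off the work surface, if the arm or the gripper's body presses on something with over 40 N, if the wrist force passes 120 N, or if a joint passes its speed limit or range.

## Working session

There is one attempt and no reset: what is moved stays moved. The work goes in short steps, Python scripts to look and compute and a tool call to move; the robot and the scene stay as the last step left them, time stands still between calls to the robot, and variables do not carry over. Pictures are saved under pics/ and viewed, at most 14 in all, crops included, and the job is handed in when it is done.

Besides the shell and the picture viewer there is one more tool, called after "Emit:" as a command line: name --argument value ..., lists and objects as JSON in quotes. send_rows: Moves the arm, as the interface text tells. Its arguments: {"type":"object","properties":{"rows":{"type":"array","items":{"type":"object","properties":{"hand":{"type":"number"},"x":{"type":"number"},"y":{"type":"number"},"z":{"type":"number"},"roll":{"type":"number"}}}},"force":{"type":"number"}},"required":["rows"]}

```bash
mkdir -p pics; ls; python3 - <<'E'
from bench import *
import cv2,numpy as np
for n in("scene","side"):
    cv2.imwrite(f"pics/{n}0.png",get_image(n)); c=get_calibration(n); print(n,np.round(c["mtx"],1).tolist(),np.round(c["world_from_camera"],3).tolist())
print(get_state())
E
```

```text
pics
scene [[425.1, 0.0, 251.6], [0.0, 425.1, 191.2], [0.0, 0.0, 1.0]] [[0.782, 0.473, -0.406, 0.95], [0.623, -0.584, 0.52, -0.489], [0.009, -0.66, -0.751, 0.765], [0.0, 0.0, 0.0, 1.0]]
side [[454.5, 0.0, 250.2], [0.0, 454.5, 194.3], [0.0, 0.0, 1.0]] [[-0.709, -0.479, 0.517, 0.038], [-0.705, 0.471, -0.53, 0.527], [0.01, -0.741, -0.672, 0.692], [0.0, 0.0, 0.0, 1.0]]
{'time': 0.1, 'joint_positions': array([-1.10888647,  0.32174776, -0.07008667,  1.45154096,  0.02259999,
        1.37083995, -0.05689281]), 'qd': array([ 0.00157325, -0.00304584,  0.00158236, -0.00417301, -0.00049103,
        0.00070582, -0.00156965]), 'joint_torque': array([-2.61452160e-04, -4.92571056e+01, -4.06085690e-01, -3.13397598e+01,
       -6.41891873e-02,  3.94086353e-02,  6.74496960e-05]), 'position': array([0.2813163 , 0.58554463, 0.29127759]), 'tool_rot': array([-6.97433301e-01, -3.06289496e+00,  2.70777047e-03]), 'ft_force': array([ 0.3296615 , -0.03315897, -0.30035239]), 'torque': array([ 0.02750379, -0.01794607, -0.03439567]), 'grip_force': 0.0, 'grip_width': 1.0008594470469072}
```

View pics/scene0.png

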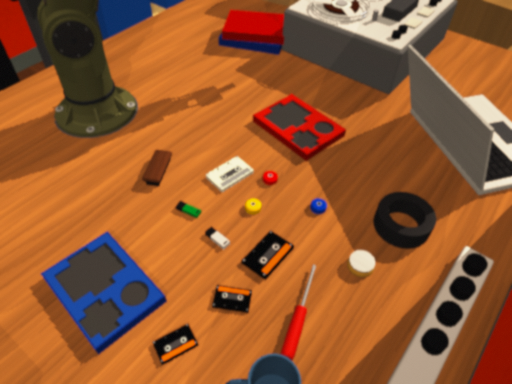

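View pics/side0.png

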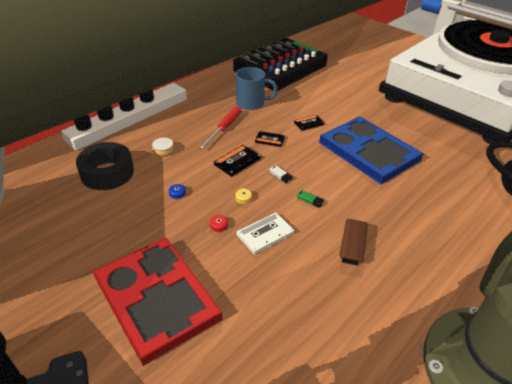

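The scene view shows the red box at (298,126), the blue box at (103,290), the white cassette at (229,173), the largest black cassette at (268,255) and the small decoys at (232,298) and (176,344). It also shows the pucks: yellow (253,206), blue (318,206) and red (270,177). The silver stick is at (217,238) and the green one at (188,209). The side view agrees.

```bash
cat > h.py <<'E'
from bench import *
import cv2,numpy as np
def cast(cal,uv,z,fish=False):
    uv=np.asarray(uv,float).reshape(-1,2);K=cal["mtx"];T=np.asarray(cal["world_from_camera"])
    p=(uv-[K[0][2],K[1][2]])/[K[0][0],K[1][1]]
    if fish:
        r=np.linalg.norm(p,axis=1)+1e-9
        d=np.c_[p*(np.sin(r)/r)[:,None],np.cos(r)]
    else: d=np.c_[p,np.ones(len(p))]
    d=d@T[:3,:3].T; o=T[:3,3]
    return o[:2]+d[:,:2]*((z-o[2])/d[:,2])[:,None]
def hsv(im): return cv2.cvtColor(im,cv2.COLOR_BGR2HSV)
R={"red":((172,150,80),(180,255,255)),"red2":((0,225,120),(3,255,255)),"blue":((105,150,60),(125,255,255)),"yellow":((22,150,120),(33,255,255)),
"green":((45,100,60),(80,255,255)),"white":((0,0,150),(180,60,255)),"dark":((0,0,0),(180,255,45)),"orange":((8,200,190),(20,255,255))}
def comps(im,c,amin=15,close=0):
    m=cv2.inRange(hsv(im),*map(np.array,R[c]))
    if c=="red": m|=cv2.inRange(hsv(im),*map(np.array,R["red2"]))
    if close: m=cv2.morphologyEx(m,cv2.MORPH_CLOSE,np.ones((close,close),np.uint8))
    return [k for k in cv2.findContours(m,cv2.RETR_EXTERNAL,cv2.CHAIN_APPROX_NONE)[0] if cv2.contourArea(k)>=amin]
def rect(P):
    (c,s,a)=cv2.minAreaRect((P*1000).astype(np.float32)); 
    if s[0]<s[1]: s=s[::-1]; a+=90
    return [round(float(c[0]),1),round(float(c[1]),1)],[round(float(v),1) for v in s],round(float((a+90)%180-90),1) # long-axis deg
E
python3 - <<'E'
from h import *
for n in("scene","side"):
    im=get_image(n);cal=get_calibration(n)
    for c in R:
        if c=="red2":continue
        for k in comps(im,c,25,3):
            z={"dark":.012,"white":.012}.get(c,.01)
            if cv2.contourArea(k)>1200: z=.024
            P=cast(cal,k,z); r=rect(P)
            if 200<r[0][0]<950 and abs(r[0][1])<700 and cv2.contourArea(k)<12000: print(n,c,np.round(k.reshape(-1,2).mean(0)),cv2.contourArea(k),*r)
E
```

```text
scene red [294. 332.] 565.0 [814.8, -183.8] [101.2, 22.7] -71.1
scene red [270. 178.] 121.0 [548.0, 95.7] [37.1, 31.8] -52.5
scene red [295. 121.] 1681.5 [493.8, 297.0] [206.2, 151.2] -10.1
scene blue [102. 291.] 7466.5 [477.9, -348.5] [213.3, 146.4] -7.6
scene blue [318. 206.] 144.5 [687.8, 95.3] [40.0, 32.1] -57.9
scene yellow [253. 204.] 129.5 [568.7, 5.0] [35.8, 32.4] -51.0
scene green [191. 210.] 117.0 [469.4, -98.9] [43.3, 21.2] 7.9
scene white [362. 261.] 353.5 [838.9, 26.9] [49.3, 45.8] 38.9
scene white [219. 239.] 118.5 [573.8, -117.5] [40.9, 18.9] -3.8
scene white [229. 172.] 679.0 [462.0, 46.2] [97.4, 63.1] 79.6
scene dark [173. 339.] 334.0 [655.6, -335.5] [66.3, 28.3] 68.4
scene dark [231. 302.] 352.0 [687.5, -212.5] [66.6, 32.8] 29.4
scene dark [263. 255.] 524.5 [676.3, -83.5] [100.1, 59.4] -89.0
scene dark [404. 220.] 1934.0 [858.5, 172.3] [157.7, 117.2] -75.9
scene orange [319. 361.] 94.5 [879.9, -199.4] [99.0, 5.5] -87.7
scene orange [318. 323.] 1856.0 [834.5, -139.1] [195.5, 56.6] -88.2
scene orange [359. 294.] 254.0 [869.9, -43.3] [186.7, 16.7] 86.2
scene orange [39
[... 473 characters left out ...]
 [42.1, 27.5] -4.3
side white [162. 144.] 174.0 [852.6, 12.5] [49.1, 47.3] 45.7
side dark [ 36. 368.] 1726.0 [506.3, 512.3] [177.5, 73.0] 31.7
side dark [350. 261.] 33.5 [292.5, -11.3] [27.4, 8.3] 28.7
side dark [318. 202.] 47.5 [441.2, -97.9] [24.5, 17.0] -69.7
side dark [286. 178.] 36.0 [543.2, -110.3] [22.5, 17.9] 87.1
side dark [238. 162.] 426.0 [668.6, -76.7] [104.2, 61.4] 89.2
side dark [105. 166.] 2000.5 [864.7, 169.7] [177.2, 122.7] -27.6
side dark [271. 136.] 65.5 [682.1, -208.6] [69.6, 29.3] 22.0
side dark [309. 124.] 120.0 [650.8, -326.9] [68.5, 38.8] 67.3
side dark [462. 129.] 1840.0 [362.4, -599.7] [527.5, 196.4] -20.9
side dark [269.  85.] 26.5 [868.6, -399.6] [44.4, 19.9] -1.1
```

Emit:
send_rows --rows '[{"x": 15,"y": -45,"roll": -6.2},{"x": 15,"y": -45,"roll": -6.2},{"x": 15,"y": -45,"roll": -6.2},{"x": 15,"y": -45,"roll": -6.2},{"x": 15,"y": -45,"roll": -6.2},{"x": 15,"y": -45,"roll": -6.2},{"x": 15,"y": -45,"roll": -6.2},{"x": 15,"y": -45,"roll": -6.2},{"x": 15,"y": -45,"roll": -6.2},{"x": 15,"y": -45,"roll": -6.2}]' --force 20

```text
schema error: expected keys hand, x, y, z, roll
```

Emit:
send_rows --rows '[{"x": 15,"y": -45,"roll": -6.2},{"x": 15,"y": -45,"roll": -6.5},{"z": 0},{"z": 0}]'

```text
schema error: expected keys hand, x, y, z, roll
```

```bash
python3 - <<'E'
from h import *
cal=get_calibration("wrist");im=get_image("wrist");cv2.imwrite("pics/w1.png",im)
print(np.round(cal["mtx"],1).tolist(),np.round(cal["world_from_camera"],3).tolist())
s=get_state();print(s["time"],s["position"],s["tool_rot"])
E
```

```text
[[297.3, 0.0, 258.5], [0.0, 297.3, 194.2], [0.0, 0.0, 1.0]] [[0.432, 0.874, 0.224, 0.222], [0.902, -0.418, -0.109, 0.615], [-0.001, 0.249, -0.968, 0.383], [0.0, 0.0, 0.0, 1.0]]
0.25 [0.28137948 0.58572946 0.29173469] [-6.97476455e-01 -3.06305907e+00  1.38063036e-03]
```

View pics/w1.png

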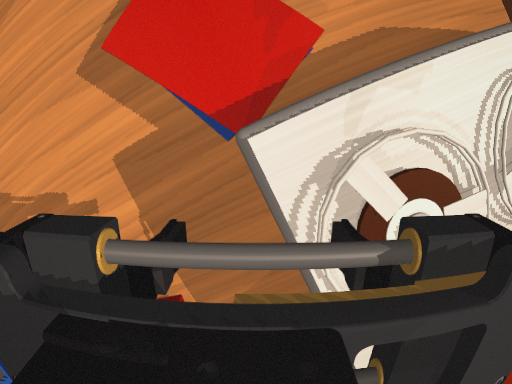

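The wrist view shows the red/blue books and the reel deck, with the gripper filling the rows below about 210. A point under the TCP should show near row 150, so I can look from straight above. The send_rows calls were refused, as each row needs every key.

Emit:
send_rows --rows '[{"hand": 87,"x": 15,"y": -45,"z": 0,"roll": -6.2},{"hand": 87,"x": 15,"y": -45,"z": 0,"roll": -6.2},{"hand": 87,"x": 15,"y": -45,"z": 0,"roll": -6.2},{"hand": 87,"x": 15,"y": -45,"z": 0,"roll": -6.2},{"hand": 87,"x": 15,"y": -45,"z": 0,"roll": -6.2},{"hand": 87,"x": 15,"y": -45,"z": 0,"roll": -6.2},{"hand": 87,"x": 15,"y": -45,"z": 0,"roll": -6.2},{"hand": 87,"x": 15,"y": -45,"z": 0,"roll": -6.2},{"hand": 87,"x": 15,"y": -45,"z": 0,"roll": -6.2},{"hand": 87,"x": 15,"y": -45,"z": 0,"roll": -6.2}]' --force 20

```text
time: 1.25
position: [0.4317, 0.134, 0.2925]
tool_rot: [2.18, 2.262, 0.002]
ft_force: [1.4, 0.3, -0.4]
grip_width: 1.001
grip_force: 0.0
```

Emit:
send_rows --rows '[{"hand": 87,"x": 15,"y": -45,"z": 0,"roll": -6.2},{"hand": 87,"x": 15,"y": -45,"z": 0,"roll": -6.5},{"hand": 87,"x": 0,"y": 0,"z": 0,"roll": 0},{"hand": 87,"x": 0,"y": 0,"z": 0,"roll": 0},{"hand": 87,"x": 0,"y": 0,"z": 0,"roll": 0}]'

```text
time: 1.75
position: [0.4612, 0.0471, 0.2922]
tool_rot: [-2.41, -2.014, -0.0]
ft_force: [-0.3, 0.2, -0.7]
grip_width: 0.999
grip_force: 0.0
```

```bash
cat >> h.py <<'E'
def look(fn):
    s=get_state();cal=get_calibration("wrist");im=get_image("wrist");cv2.imwrite(f"pics/{fn}.png",im)
    R_,_=cv2.Rodrigues(s["tool_rot"]);print("t %.2f"%s["time"],"tcp",np.round(s["position"]*1000,1),"close",round(float(np.degrees(np.arctan2(R_[1,1],R_[0,1]))),1),"grip",round(s["grip_width"]*87,1),round(s["grip_force"],1))
    return cal,im
def report(cal,im,cols,zs,amin=100,close=5,rowmax=215):
    im=im.copy();im[rowmax:]=(90,110,130)
    for c in cols:
        for k in comps(im,c,amin,close):
            P=cast(cal,k,zs.get(c,.012),True);print(c,k.reshape(-1,2).mean(0).round(),cv2.contourArea(k),*rect(P))
E
python3 - <<'E'
from h import *
cal,im=look("w2");report(cal,im,["white","red","yellow","blue","green","dark"],{"red":.010})
E
```

```text
t 1.75 tcp [461.2  47.1 292.2] close -10.2 grip 86.9 0.0
white [498. 153.] 481.5 [849.3, 19.0] [51.2, 50.8] -0.8
white [258. 172.] 3699.5 [462.1, 47.8] [98.8, 63.1] 79.8
red [318. 122.] 616.0 [547.4, 98.4] [37.6, 34.4] -8.6
red [199.  25.] 601.5 [436.1, 259.9] [123.9, 51.4] -15.2
yellow [345. 191.] 523.0 [572.1, 3.3] [36.9, 35.5] 80.5
blue [414. 111.] 507.0 [685.3, 98.0] [40.8, 35.8] -8.4
dark [416. 206.] 405.5 [673.6, -39.0] [66.7, 25.7] -0.4
dark [492.  57.] 3131.5 [852.0, 183.6] [146.1, 114.9] 74.7
```

View pics/w2.png

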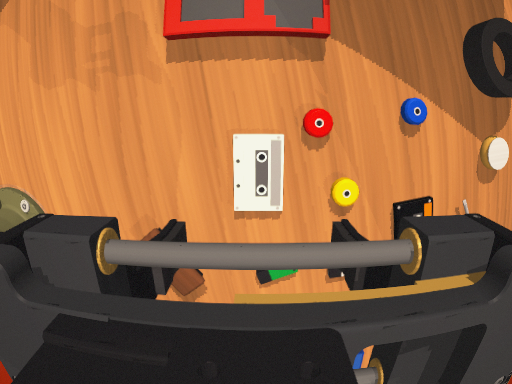

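The picture shows the white cassette at (258,172), lying square to the closing line. The grasp is 1 mm off in x.

Emit:
send_rows --rows '[{"hand": 87,"x": 1,"y": 1,"z": -45,"roll": 0},{"hand": 87,"x": 0,"y": 0,"z": -45,"roll": 0},{"hand": 87,"x": 0,"y": 0,"z": -45,"roll": 0},{"hand": 87,"x": 0,"y": 0,"z": -40,"roll": 0},{"hand": 87,"x": 0,"y": 0,"z": -30,"roll": 0},{"hand": 87,"x": 0,"y": 0,"z": -13,"roll": 0},{"hand": 87,"x": 0,"y": 0,"z": 0,"roll": 0},{"hand": 55,"x": 0,"y": 0,"z": 0,"roll": 0},{"hand": 55,"x": 0,"y": 0,"z": 0,"roll": 0},{"hand": 55,"x": 0,"y": 0,"z": 0,"roll": 0}]' --force 20

```text
time: 2.8
position: [0.4635, 0.0473, 0.0758]
tool_rot: [2.412, 2.012, 0.004]
ft_force: [0.3, 0.5, 1.2]
grip_width: 0.81
grip_force: 0.0
```

Emit:
send_rows --rows '[{"hand": 55,"x": 0,"y": 0,"z": 0,"roll": 0},{"hand": 55,"x": 0,"y": 0,"z": 0,"roll": 0},{"hand": 55,"x": 0,"y": 0,"z": 0,"roll": 0}]'

```text
time: 3.1
position: [0.4631, 0.0472, 0.0753]
tool_rot: [2.413, 2.012, 0.002]
ft_force: [-1.2, 0.3, 6.0]
grip_width: 0.733
grip_force: 20.0
```

Emit:
send_rows --rows '[{"hand": 55,"x": 0,"y": 0,"z": 30,"roll": 0},{"hand": 55,"x": 0,"y": 0,"z": 45,"roll": 0},{"hand": 55,"x": -2,"y": 25,"z": 40,"roll": 0},{"hand": 55,"x": -2,"y": 40,"z": 25,"roll": 0},{"hand": 55,"x": -2,"y": 40,"z": 0,"roll": 0},{"hand": 55,"x": -4,"y": 35,"z": 0,"roll": 0},{"hand": 55,"x": 0,"y": 0,"z": 0,"roll": 0},{"hand": 55,"x": 0,"y": 0,"z": 0,"roll": 0},{"hand": 55,"x": 0,"y": 0,"z": 0,"roll": 0}]'

```text
time: 4.0
position: [0.4526, 0.1856, 0.214]
tool_rot: [2.414, 2.01, -0.001]
ft_force: [0.3, -0.9, 0.1]
grip_width: 0.734
grip_force: 20.0
```

```bash
python3 - <<'E'
from h import *
cal,im=look("w3");report(cal,im,["red"],{"red":.024},close=0)
h=hsv(im);m=((h[...,1]<90)&(h[...,2]<140)).astype(np.uint8);m[200:]=0
for k in cv2.findContours(m,cv2.RETR_EXTERNAL,cv2.CHAIN_APPROX_NONE)[0]:
    if cv2.contourArea(k)>300: print(k.reshape(-1,2).mean(0).round(),cv2.contourArea(k),*rect(cast(cal,k,.024,True)))
E
```

```text
t 4.00 tcp [452.6 185.6 214. ] close -10.4 grip 63.9 20.0
red [368.  31.] 736.5 [584.3, 317.7] [80.5, 31.7] 80.0
red [247. 112.] 1089.5 [492.2, 299.9] [206.5, 148.0] -10.4
[336. 105.] 3764.5 [543.0, 254.4] [70.3, 65.8] -10.1
[336.  35.] 1853.0 [555.4, 323.8] [50.4, 50.3] -4.3
[233.  69.] 10558.0 [451.2, 307.1] [112.8, 108.7] 79.7
```

View pics/w3.png

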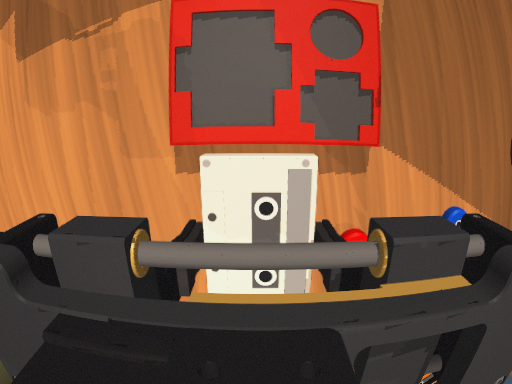

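The picture shows the red box with its cassette recess at (233,69), its adapter recess at (336,35) and the cassette held straight. Now I place it.

Emit:
send_rows --rows '[{"hand": 55,"x": -2,"y": 45,"z": 0,"roll": 0},{"hand": 55,"x": 0,"y": 45,"z": -10,"roll": 0},{"hand": 55,"x": 0,"y": 31,"z": -25,"roll": 0},{"hand": 55,"x": 0,"y": 0,"z": -40,"roll": 0},{"hand": 55,"x": 0,"y": 0,"z": -25,"roll": 0},{"hand": 55,"x": 0,"y": 0,"z": -12,"roll": 0},{"hand": 55,"x": 0,"y": 0,"z": -5,"roll": 0},{"hand": 55,"x": 0,"y": 0,"z": 0,"roll": 0},{"hand": 55,"x": 0,"y": 0,"z": 0,"roll": 0}]'

```text
time: 4.95
position: [0.4515, 0.3081, 0.0988]
tool_rot: [2.414, 2.011, 0.004]
ft_force: [-0.9, 0.5, -0.5]
grip_width: 0.728
grip_force: 20.0
```

Emit:
send_rows --rows '[{"hand": 55,"x": 0,"y": -1,"z": -3,"roll": 0},{"hand": 55,"x": 0,"y": 0,"z": 0,"roll": 0},{"hand": 72,"x": 0,"y": 0,"z": 0,"roll": 0},{"hand": 72,"x": 0,"y": 0,"z": 0,"roll": 0},{"hand": 72,"x": 0,"y": 0,"z": 0,"roll": 0}]'

```text
time: 5.45
position: [0.4506, 0.3071, 0.0945]
tool_rot: [2.413, 2.012, 0.001]
ft_force: [-0.6, -0.2, 0.1]
grip_width: 0.82
grip_force: 0.0
```

Emit:
send_rows --rows '[{"hand": 72,"x": 0,"y": 0,"z": 10,"roll": 0},{"hand": 72,"x": 0,"y": 0,"z": 30,"roll": 0},{"hand": 72,"x": 0,"y": 0,"z": 45,"roll": 0},{"hand": 72,"x": 20,"y": -10,"z": 45,"roll": 0},{"hand": 72,"x": 45,"y": -20,"z": 0,"roll": 0}]'

```text
time: 5.95
position: [0.5161, 0.2821, 0.2326]
tool_rot: [-2.403, -2.02, -0.021]
ft_force: [1.1, 1.2, 0.3]
grip_width: 0.826
grip_force: 0.0
```

Emit:
send_rows --rows '[{"hand": 60,"x": 34,"y": -35,"z": 0,"roll": 0},{"hand": 60,"x": 34,"y": -36,"z": 0,"roll": 0},{"hand": 60,"x": 34,"y": -36,"z": 0,"roll": 0},{"hand": 60,"x": 34,"y": -36,"z": 0,"roll": 0},{"hand": 60,"x": 34,"y": -36,"z": 0,"roll": 0},{"hand": 60,"x": 0,"y": 0,"z": -40,"roll": 0},{"hand": 60,"x": 0,"y": 0,"z": 0,"roll": 0},{"hand": 60,"x": 0,"y": 0,"z": 0,"roll": 0},{"hand": 60,"x": 0,"y": 0,"z": 0,"roll": 0}]'

```text
time: 6.85
position: [0.6856, 0.1, 0.186]
tool_rot: [2.41, 2.015, 0.004]
ft_force: [1.2, 0.2, -1.2]
grip_width: 0.693
grip_force: 0.0
```

```bash
python3 - <<'E'
from h import *
cal,im=look("w4");report(cal,im,["blue","red"],{"red":.010,"blue":.013})
E
```

```text
t 6.85 tcp [685.6 100.  186. ] close -10.2 grip 60.3 0.0
blue [260. 195.] 1188.0 [689.1, 99.0] [36.1, 36.0] 79.8
red [126. 209.] 351.0 [552.7, 110.1] [38.8, 14.8] -9.0
red [74. 60.] 8183.0 [501.7, 291.3] [184.9, 135.9] -10.6
red [14.  4.] 225.5 [440.0, 378.7] [69.0, 19.0] -28.4
```

View pics/w4.png

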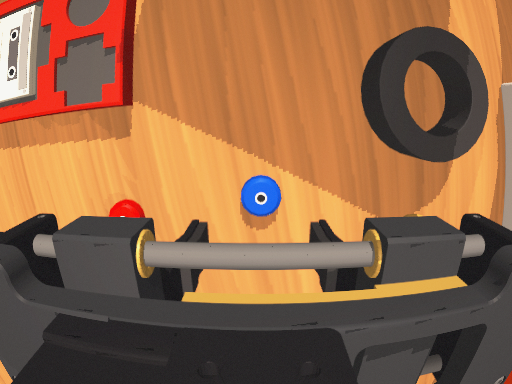

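The picture shows the blue puck at (260,195) between the open fingers, and the white cassette in its recess at top left.

Emit:
send_rows --rows '[{"hand": 60,"x": 2,"y": -1,"z": -40,"roll": 0},{"hand": 60,"x": 0,"y": 0,"z": -40,"roll": 0},{"hand": 60,"x": 0,"y": 0,"z": -20,"roll": 0},{"hand": 60,"x": 0,"y": 0,"z": -8,"roll": 0},{"hand": 60,"x": 0,"y": 0,"z": 0,"roll": 0},{"hand": 60,"x": 0,"y": 0,"z": 0,"roll": 0},{"hand": 60,"x": 0,"y": 0,"z": 0,"roll": 0}]'

```text
time: 7.6
position: [0.6887, 0.0973, 0.0785]
tool_rot: [2.411, 2.011, 0.005]
ft_force: [0.3, 0.7, 0.0]
grip_width: 0.689
grip_force: 0.0
```

Emit:
send_rows --rows '[{"hand": 60,"x": 0,"y": 1,"z": -2,"roll": 0},{"hand": 60,"x": 0,"y": 0,"z": 0,"roll": 0},{"hand": 30,"x": 0,"y": 0,"z": 0,"roll": 0},{"hand": 30,"x": 0,"y": 0,"z": 0,"roll": 0},{"hand": 30,"x": 0,"y": 0,"z": 0,"roll": 0},{"hand": 30,"x": 0,"y": 0,"z": 0,"roll": 0},{"hand": 30,"x": 0,"y": 0,"z": 0,"roll": 0}]'

```text
time: 8.3
position: [0.6874, 0.0979, 0.0741]
tool_rot: [2.413, 2.012, -0.0]
ft_force: [0.2, -0.7, 0.3]
grip_width: 0.424
grip_force: 20.0
```

Emit:
send_rows --rows '[{"hand": 30,"x": 0,"y": 0,"z": 30,"roll": 0},{"hand": 30,"x": -10,"y": 16,"z": 40,"roll": 0},{"hand": 30,"x": -22,"y": 38,"z": 0,"roll": 0},{"hand": 30,"x": -22,"y": 38,"z": 0,"roll": 0},{"hand": 30,"x": -22,"y": 38,"z": 0,"roll": 0},{"hand": 30,"x": -22,"y": 38,"z": 0,"roll": 0},{"hand": 30,"x": -22,"y": 38,"z": 0,"roll": 0},{"hand": 30,"x": -11,"y": 20,"z": -15,"roll": 0},{"hand": 30,"x": 0,"y": 0,"z": -25,"roll": 0},{"hand": 30,"x": 0,"y": 0,"z": 0,"roll": 0}]'

```text
time: 9.3
position: [0.5534, 0.3239, 0.1006]
tool_rot: [-2.41, -2.014, 0.011]
ft_force: [-0.3, -1.2, -2.1]
grip_width: 0.421
grip_force: 20.0
```

Emit:
send_rows --rows '[{"hand": 30,"x": 0,"y": 0,"z": 0,"roll": 0},{"hand": 30,"x": 0,"y": 0,"z": 0,"roll": 0}]'

```text
time: 9.5
position: [0.5578, 0.323, 0.1054]
tool_rot: [2.414, 2.009, 0.003]
ft_force: [-0.9, -0.5, -0.6]
grip_width: 0.42
grip_force: 20.0
```

Emit:
send_rows --rows '[{"hand": 30,"x": -1,"y": 1,"z": -5,"roll": 0},{"hand": 30,"x": 0,"y": 0,"z": -4,"roll": 0},{"hand": 30,"x": 0,"y": 0,"z": 0,"roll": 0},{"hand": 30,"x": 0,"y": 0,"z": 0,"roll": 0},{"hand": 30,"x": 0,"y": 0,"z": 0,"roll": 0}]'

```text
time: 10.0
position: [0.5555, 0.3249, 0.0952]
tool_rot: [2.413, 2.012, 0.0]
ft_force: [-0.3, -0.4, -0.9]
grip_width: 0.423
grip_force: 20.0
```

Emit:
send_rows --rows '[{"hand": 50,"x": 0,"y": 0,"z": 0,"roll": 0},{"hand": 50,"x": 0,"y": 0,"z": 0,"roll": 0},{"hand": 50,"x": 0,"y": 0,"z": 0,"roll": 0},{"hand": 50,"x": 0,"y": 0,"z": 15,"roll": 0},{"hand": 50,"x": 0,"y": 0,"z": 45,"roll": 0},{"hand": 50,"x": 13,"y": -25,"z": 40,"roll": 1},{"hand": 87,"x": 13,"y": -42,"z": 20,"roll": 1},{"hand": 87,"x": 13,"y": -42,"z": 0,"roll": 1},{"hand": 87,"x": 13,"y": -42,"z": 0,"roll": 1},{"hand": 87,"x": 13,"y": -42,"z": 0,"roll": 1}]'

```text
time: 11.0
position: [0.621, 0.1303, 0.217]
tool_rot: [2.321, 2.116, 0.004]
ft_force: [0.6, -0.6, -0.1]
grip_width: 0.853
grip_force: 0.0
```

Emit:
send_rows --rows '[{"hand": 87,"x": 13,"y": -42,"z": 0,"roll": 1},{"hand": 87,"x": 13,"y": -42,"z": 0,"roll": 1},{"hand": 87,"x": 13,"y": -42,"z": 0,"roll": 1},{"hand": 87,"x": 13,"y": -42,"z": 0,"roll": 1},{"hand": 87,"x": 0,"y": -42,"z": 0,"roll": 1},{"hand": 87,"x": 0,"y": 0,"z": 0,"roll": 0},{"hand": 87,"x": 0,"y": 0,"z": 0,"roll": 0},{"hand": 87,"x": 0,"y": 0,"z": 0,"roll": 0}]'

```text
time: 11.8
position: [0.6726, -0.0764, 0.2158]
tool_rot: [-2.226, -2.216, -0.002]
ft_force: [0.4, 0.1, -0.0]
grip_width: 1.0
grip_force: 0.0
```

```bash
python3 - <<'E'
from h import *
cal,im=look("w5");report(cal,im,["yellow","dark","orange","white"],{"yellow":.013,"dark":.012})
E
```

```text
t 11.80 tcp [672.6 -76.4 215.8] close -0.3 grip 87.0 0.0
yellow [158. 112.] 909.0 [572.9, 2.2] [36.2, 36.2] 88.3
dark [  9. 173.] 220.0 [340.8, -54.8] [76.9, 14.8] -61.2
dark [268. 176.] 2311.5 [676.8, -67.9] [75.0, 61.6] 89.8
dark [420.  14.] 1000.0 [855.5, 120.7] [98.6, 32.8] -10.6
orange [283. 181.] 765.0 [699.0, -71.0] [68.9, 12.8] 89.7
white [265. 209.] 109.5 [681.1, -99.3] [12.5, 12.0] -0.2
white [509. 193.] 141.5 [1013.0, -83.6] [67.3, 16.0] -74.9
white [265. 170.] 130.0 [681.0, -58.4] [13.3, 12.1] 89.9
white [358. 186.] 200.0 [780.1, -76.2] [66.2, 5.6] -71.1
white [416.  99.] 1449.5 [845.6, 22.1] [52.5, 51.6] 4.4
```

View pics/w5.png

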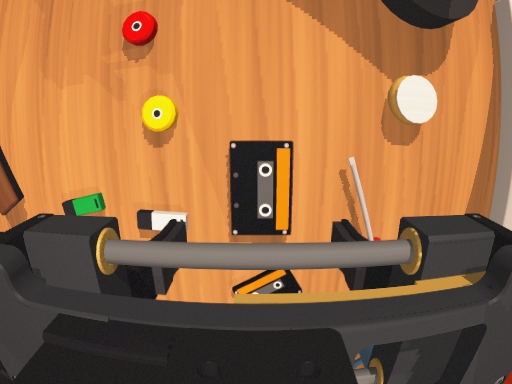

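The picture shows the black cassette at (262,188), its hubs at (265,170) and (265,209), and its yaw 90°. The silver stick is at (163,220) and the yellow puck at (158,112).

Emit:
send_rows --rows '[{"hand": 87,"x": 4,"y": -3,"z": -45,"roll": 0},{"hand": 87,"x": 0,"y": 0,"z": -45,"roll": 0},{"hand": 87,"x": 0,"y": 0,"z": -30,"roll": 0},{"hand": 87,"x": 0,"y": 0,"z": -15,"roll": 0},{"hand": 87,"x": 0,"y": 0,"z": -5,"roll": 0},{"hand": 87,"x": 0,"y": 0,"z": 0,"roll": 0},{"hand": 87,"x": 0,"y": 0,"z": 0,"roll": 0}]'

```text
time: 12.55
position: [0.6778, -0.081, 0.0772]
tool_rot: [2.226, 2.213, 0.004]
ft_force: [0.2, -0.4, 0.2]
grip_width: 0.999
grip_force: 0.0
```

Emit:
send_rows --rows '[{"hand": 55,"x": 0,"y": 1,"z": -1,"roll": 0},{"hand": 55,"x": 0,"y": 0,"z": 0,"roll": 0},{"hand": 55,"x": 0,"y": 0,"z": 0,"roll": 0},{"hand": 55,"x": 0,"y": 0,"z": 0,"roll": 0},{"hand": 55,"x": 0,"y": 0,"z": 0,"roll": 0},{"hand": 55,"x": 0,"y": 0,"z": 0,"roll": 0}]'

```text
time: 13.15
position: [0.6765, -0.0801, 0.0745]
tool_rot: [2.228, 2.214, 0.0]
ft_force: [-1.1, 1.0, 1.9]
grip_width: 0.729
grip_force: 20.0
```

Emit:
send_rows --rows '[{"hand": 55,"x": 0,"y": 0,"z": 35,"roll": 0},{"hand": 55,"x": 0,"y": 0,"z": 48,"roll": 0},{"hand": 55,"x": -5,"y": -12,"z": 45,"roll": 8.2},{"hand": 55,"x": -5,"y": -30,"z": 35,"roll": 8.2},{"hand": 55,"x": -5,"y": -30,"z": 20,"roll": 8.2},{"hand": 55,"x": -5,"y": -30,"z": 0,"roll": 8.2},{"hand": 55,"x": -5,"y": -30,"z": 0,"roll": 8.2},{"hand": 55,"x": -5,"y": -30,"z": 0,"roll": 8.2},{"hand": 55,"x": -5,"y": -30,"z": 0,"roll": 8.2},{"hand": 55,"x": -5,"y": -30,"z": 0,"roll": 8.2}]'

```text
time: 14.15
position: [0.6359, -0.3032, 0.2566]
tool_rot: [-0.664, -3.07, -0.0]
ft_force: [0.5, 0.3, -0.4]
grip_width: 0.73
grip_force: 20.0
```

Emit:
send_rows --rows '[{"hand": 55,"x": -5,"y": -30,"z": 0,"roll": 8.2},{"hand": 55,"x": -5,"y": -30,"z": 0,"roll": 8.2},{"hand": 55,"x": 0,"y": 0,"z": 0,"roll": 0},{"hand": 55,"x": 0,"y": 0,"z": 0,"roll": 0},{"hand": 55,"x": 0,"y": 0,"z": 0,"roll": 0}]'

```text
time: 14.65
position: [0.6269, -0.3606, 0.2566]
tool_rot: [-0.228, -3.133, -0.002]
ft_force: [0.9, 0.1, -0.9]
grip_width: 0.733
grip_force: 20.0
```

```bash
python3 - <<'E'
from h import *
cal,im=look("w6");report(cal,im,["blue"],{"blue":.024},close=0)
h=hsv(im);m=((h[...,1]<90)&(h[...,2]<140)).astype(np.uint8);m[200:]=0
for k in cv2.findContours(m,cv2.RETR_EXTERNAL,cv2.CHAIN_APPROX_NONE)[0]:
    if cv2.contourArea(k)>300: print(k.reshape(-1,2).mean(0).round(),cv2.contourArea(k),*rect(cast(cal,k,.024,True)))
E
```

```text
t 14.65 tcp [ 626.9 -360.6  256.6] close 81.7 grip 63.8 20.0
blue [250.  69.] 13006.0 [497.3, -350.4] [159.5, 148.5] -7.6
[378. 188.] 365.0 [658.4, -225.8] [41.3, 36.1] -81.3
[266. 175.] 4287.0 [623.4, -359.1] [131.6, 52.7] 81.7
[283.  94.] 1739.5 [537.7, -319.7] [51.5, 51.3] -52.2
[217.  94.] 2703.5 [528.6, -390.0] [71.7, 66.0] -8.7
[249.  24.] 4630.5 [455.0, -344.5] [114.5, 67.2] 81.0
[ 45. 122.] 5569.5 [471.4, -640.7] [286.2, 115.1] 0.4
```

View pics/w6.png

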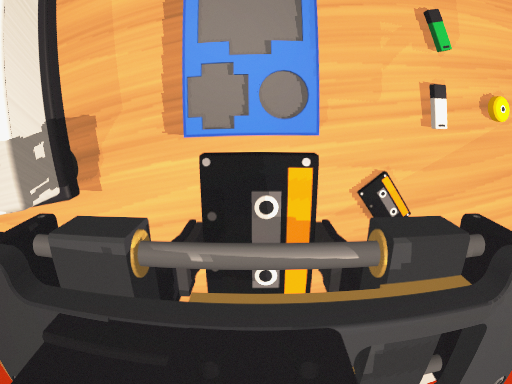

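The picture shows the blue box with its adapter recess at (283,94), its stick recess at (217,94) and its cassette recess at the top (249,24). This gives box centre (474,-347) and yaw -7.6°.

Emit:
send_rows --rows '[{"hand": 55,"x": -18,"y": 2,"z": 0,"roll": -8.2},{"hand": 55,"x": -18,"y": 2,"z": 0,"roll": -8.2},{"hand": 55,"x": -18,"y": 2,"z": -5,"roll": -8.2},{"hand": 55,"x": -18,"y": 2,"z": -10,"roll": -8.2},{"hand": 55,"x": -18,"y": 2,"z": -15,"roll": -8.2},{"hand": 55,"x": -18,"y": 2,"z": -15,"roll": -8.2},{"hand": 55,"x": -18,"y": 2,"z": -15,"roll": -8.2},{"hand": 55,"x": -18,"y": 2,"z": -15,"roll": -8.2},{"hand": 55,"x": -18,"y": 2,"z": -15,"roll": -8.2},{"hand": 55,"x": -18,"y": 2,"z": -15,"roll": -8.2}]'

```text
time: 15.7
position: [0.4466, -0.3405, 0.1517]
tool_rot: [2.232, 2.21, 0.001]
ft_force: [0.3, 0.1, -0.6]
grip_width: 0.733
grip_force: 20.0
```

Emit:
send_rows --rows '[{"hand": 55,"x": -14,"y": 0,"z": -10,"roll": -7.3},{"hand": 55,"x": 0,"y": 0,"z": -10,"roll": 0},{"hand": 55,"x": 0,"y": 0,"z": 0,"roll": 0},{"hand": 55,"x": 0,"y": 0,"z": 0,"roll": 0}]'

```text
time: 16.1
position: [0.4339, -0.3415, 0.1324]
tool_rot: [2.36, 2.072, 0.001]
ft_force: [-0.9, 0.1, -0.8]
grip_width: 0.73
grip_force: 20.0
```

```bash
python3 - <<'E'
from h import *
look("w7")
E
```

```text
t 16.10 tcp [ 433.9 -341.5  132.4] close -7.4 grip 63.5 20.0
```

Emit:
send_rows --rows '[{"hand": 55,"x": -1,"y": 0,"z": -20,"roll": 0},{"hand": 55,"x": 0,"y": 0,"z": -10,"roll": 0},{"hand": 55,"x": 0,"y": 0,"z": -6,"roll": 0},{"hand": 55,"x": 0,"y": 0,"z": 0,"roll": 0},{"hand": 55,"x": 0,"y": 0,"z": 0,"roll": 0}]'

```text
time: 16.65
position: [0.4317, -0.3423, 0.0964]
tool_rot: [2.364, 2.068, 0.0]
ft_force: [0.2, 0.1, -0.4]
grip_width: 0.733
grip_force: 20.0
```

Emit:
send_rows --rows '[{"hand": 55,"x": 0,"y": 0,"z": -2,"roll": 0},{"hand": 55,"x": 0,"y": 0,"z": 0,"roll": 0},{"hand": 72,"x": 0,"y": 0,"z": 0,"roll": 0},{"hand": 72,"x": 0,"y": 0,"z": 0,"roll": 0},{"hand": 72,"x": 0,"y": 0,"z": 0,"roll": 0},{"hand": 72,"x": 0,"y": 0,"z": 12,"roll": 0},{"hand": 72,"x": 0,"y": 0,"z": 40,"roll": 0},{"hand": 72,"x": 8,"y": 20,"z": 40,"roll": 0},{"hand": 60,"x": 16,"y": 38,"z": 0,"roll": 0},{"hand": 60,"x": 16,"y": 38,"z": 0,"roll": 0}]'

```text
time: 17.65
position: [0.4725, -0.2462, 0.189]
tool_rot: [2.364, 2.062, 0.004]
ft_force: [0.5, 0.6, 0.5]
grip_width: 0.736
grip_force: 0.0
```

Emit:
send_rows --rows '[{"hand": 60,"x": 16,"y": 38,"z": 0,"roll": 0},{"hand": 60,"x": 16,"y": 38,"z": 0,"roll": 0},{"hand": 60,"x": 16,"y": 38,"z": 0,"roll": 0},{"hand": 60,"x": 16,"y": 38,"z": 0,"roll": 0},{"hand": 60,"x": 16,"y": 38,"z": 0,"roll": 0},{"hand": 60,"x": 16,"y": 38,"z": 0,"roll": 0},{"hand": 60,"x": 4,"y": 20,"z": 0,"roll": 0},{"hand": 60,"x": 0,"y": 0,"z": 0,"roll": 0},{"hand": 60,"x": 0,"y": 0,"z": 0,"roll": 0},{"hand": 60,"x": 0,"y": 0,"z": 0,"roll": 0}]'

```text
time: 18.65
position: [0.5711, -0.0001, 0.1865]
tool_rot: [2.367, 2.064, -0.001]
ft_force: [0.3, -0.6, 0.0]
grip_width: 0.69
grip_force: 0.0
```

```bash
python3 - <<'E'
from h import *
cal,im=look("w8");report(cal,im,["yellow","white","red"],{"yellow":.013,"red":.013})
E
```

```text
t 18.65 tcp [ 5.711e+02 -1.000e-01  1.865e+02] close -7.8 grip 60.1 0.0
yellow [257. 190.] 1196.0 [572.3, 3.0] [36.9, 36.0] 82.3
white [496. 146.] 1041.0 [850.0, 19.6] [54.3, 52.4] 0.6
red [216.  92.] 1245.0 [548.6, 97.6] [36.7, 35.3] -9.9
```

Emit:
send_rows --rows '[{"hand": 60,"x": 1,"y": 3,"z": -40,"roll": 0},{"hand": 60,"x": 0,"y": 0,"z": -40,"roll": 0},{"hand": 60,"x": 0,"y": 0,"z": -20,"roll": 0},{"hand": 60,"x": 0,"y": 0,"z": -9,"roll": 0},{"hand": 60,"x": 0,"y": 0,"z": 0,"roll": 0},{"hand": 60,"x": 0,"y": 0,"z": 0,"roll": 0},{"hand": 60,"x": 0,"y": 0,"z": 0,"roll": 0},{"hand": 60,"x": 0,"y": 0,"z": 0,"roll": 0}]'

```text
time: 19.5
position: [0.5733, 0.005, 0.0785]
tool_rot: [2.364, 2.067, 0.004]
ft_force: [-0.1, -1.1, -0.5]
grip_width: 0.689
grip_force: 0.0
```

Emit:
send_rows --rows '[{"hand": 60,"x": 0,"y": -1,"z": -1,"roll": 0},{"hand": 30,"x": 0,"y": 0,"z": 0,"roll": 0},{"hand": 30,"x": 0,"y": 0,"z": 0,"roll": 0},{"hand": 30,"x": 0,"y": 0,"z": 0,"roll": 0},{"hand": 30,"x": 0,"y": 0,"z": 0,"roll": 0},{"hand": 30,"x": 0,"y": 0,"z": 0,"roll": 0}]'

```text
time: 20.1
position: [0.5723, 0.004, 0.076]
tool_rot: [-2.365, -2.068, 0.0]
ft_force: [0.1, -0.3, -0.2]
grip_width: 0.421
grip_force: 20.0
```

Emit:
send_rows --rows '[{"hand": 30,"x": 0,"y": 0,"z": 30,"roll": 0},{"hand": 30,"x": -3,"y": -20,"z": 40,"roll": 0},{"hand": 30,"x": -4,"y": -40,"z": 0,"roll": 0},{"hand": 30,"x": -4,"y": -40,"z": 0,"roll": 0},{"hand": 30,"x": -4,"y": -40,"z": 0,"roll": 0},{"hand": 30,"x": -4,"y": -40,"z": 0,"roll": 0},{"hand": 30,"x": -4,"y": -40,"z": 0,"roll": 0},{"hand": 30,"x": -4,"y": -40,"z": 0,"roll": 0},{"hand": 30,"x": -4,"y": -40,"z": 0,"roll": 0},{"hand": 30,"x": -4,"y": -24,"z": -20,"roll": 0}]'

```text
time: 21.1
position: [0.5378, -0.3251, 0.1287]
tool_rot: [2.363, 2.06, 0.001]
ft_force: [1.4, -0.6, 0.3]
grip_width: 0.42
grip_force: 20.0
```

Emit:
send_rows --rows '[{"hand": 30,"x": 0,"y": 0,"z": -20,"roll": 0},{"hand": 30,"x": 0,"y": 0,"z": 0,"roll": 0},{"hand": 30,"x": 0,"y": 0,"z": 0,"roll": 0},{"hand": 30,"x": 0,"y": 0,"z": 0,"roll": 0}]'

```text
time: 21.5
position: [0.5384, -0.3193, 0.1071]
tool_rot: [2.362, 2.069, 0.002]
ft_force: [0.4, -0.8, -0.4]
grip_width: 0.425
grip_force: 20.0
```

Emit:
send_rows --rows '[{"hand": 30,"x": -1,"y": 0,"z": -6,"roll": 0},{"hand": 30,"x": 0,"y": 0,"z": -4,"roll": 0},{"hand": 30,"x": 0,"y": 0,"z": 0,"roll": 0},{"hand": 30,"x": 0,"y": 0,"z": 0,"roll": 0},{"hand": 30,"x": 0,"y": 0,"z": 0,"roll": 0}]'

```text
time: 22.0
position: [0.5365, -0.32, 0.0962]
tool_rot: [2.364, 2.068, 0.0]
ft_force: [-0.8, -0.3, -1.5]
grip_width: 0.419
grip_force: 20.0
```

Emit:
send_rows --rows '[{"hand": 50,"x": 0,"y": 0,"z": 0,"roll": 0},{"hand": 50,"x": 0,"y": 0,"z": 0,"roll": 0},{"hand": 50,"x": 0,"y": 0,"z": 0,"roll": 0},{"hand": 50,"x": 0,"y": 0,"z": 15,"roll": 0},{"hand": 50,"x": 0,"y": 0,"z": 40,"roll": 0},{"hand": 50,"x": 3,"y": 19,"z": 35,"roll": 8.5},{"hand": 50,"x": 3,"y": 19,"z": 0,"roll": 8.5},{"hand": 50,"x": 3,"y": 19,"z": 0,"roll": 8.5},{"hand": 50,"x": 3,"y": 19,"z": 0,"roll": 8.5},{"hand": 50,"x": 3,"y": 19,"z": 0,"roll": 8.5}]'

```text
time: 23.0
position: [0.5516, -0.2246, 0.1876]
tool_rot: [1.446, 2.787, 0.0]
ft_force: [0.5, -0.3, 0.9]
grip_width: 0.574
grip_force: 0.0
```

Emit:
send_rows --rows '[{"hand": 50,"x": 3,"y": 19,"z": 0,"roll": 8.5},{"hand": 50,"x": 3,"y": 19,"z": 0,"roll": 8.5},{"hand": 50,"x": 3,"y": 19,"z": 0,"roll": 8.5},{"hand": 50,"x": 3,"y": 19,"z": 0,"roll": 8.5},{"hand": 50,"x": 3,"y": 19,"z": 0,"roll": 8.5},{"hand": 50,"x": 0,"y": 15,"z": 0,"roll": 8.5},{"hand": 50,"x": 0,"y": 0,"z": 0,"roll": 0},{"hand": 50,"x": 0,"y": 0,"z": 0,"roll": 0},{"hand": 50,"x": 0,"y": 0,"z": 0,"roll": 0}]'

```text
time: 23.9
position: [0.5663, -0.1167, 0.1866]
tool_rot: [0.121, 3.139, -0.001]
ft_force: [-0.1, -0.4, 0.4]
grip_width: 0.569
grip_force: 0.0
```

```bash
python3 - <<'E'
from h import *
cal,im=look("w9");report(cal,im,["white","dark","green"],{})
E
```

```text
t 23.90 tcp [ 566.3 -116.7  186.6] close 85.6 grip 49.5 0.0
white [259. 197.] 663.5 [571.5, -116.2] [32.8, 18.5] -3.8
dark [37. 88.] 4148.5 [429.1, -356.0] [118.5, 68.2] 82.4
green [272.  86.] 898.5 [471.5, -97.1] [39.3, 19.6] 10.9
```

View pics/w9.png

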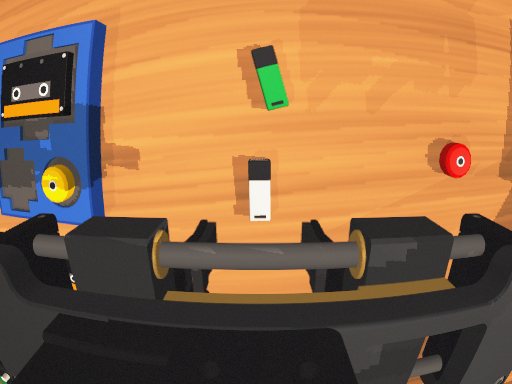

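The picture shows the silver stick at (259,190), straight between the fingers, and its centre is near (564.5,-116). The black cassette and the yellow puck sit in the blue box at left.

Emit:
send_rows --rows '[{"hand": 50,"x": -2,"y": 1,"z": -40,"roll": 0},{"hand": 50,"x": 0,"y": 0,"z": -40,"roll": 0},{"hand": 50,"x": 0,"y": 0,"z": -22,"roll": 0},{"hand": 50,"x": 0,"y": 0,"z": -10,"roll": 0},{"hand": 50,"x": 0,"y": 0,"z": 0,"roll": 0},{"hand": 50,"x": 0,"y": 0,"z": 0,"roll": 0},{"hand": 50,"x": 0,"y": 0,"z": 0,"roll": 0}]'

```text
time: 24.65
position: [0.5657, -0.1144, 0.0758]
tool_rot: [0.114, 3.136, -0.0]
ft_force: [-0.2, 0.8, 0.1]
grip_width: 0.574
grip_force: 0.0
```

Emit:
send_rows --rows '[{"hand": 12,"x": 0,"y": 0,"z": 0,"roll": 0},{"hand": 12,"x": 0,"y": 0,"z": 0,"roll": 0},{"hand": 12,"x": 0,"y": 0,"z": 0,"roll": 0},{"hand": 12,"x": 0,"y": 0,"z": 0,"roll": 0},{"hand": 12,"x": 0,"y": 0,"z": 0,"roll": 0},{"hand": 12,"x": 0,"y": 0,"z": 0,"roll": 0}]'

```text
time: 25.25
position: [0.5644, -0.114, 0.0742]
tool_rot: [0.114, 3.139, 0.0]
ft_force: [0.4, 0.0, 1.5]
grip_width: 0.224
grip_force: 20.0
```

Emit:
send_rows --rows '[{"hand": 12,"x": 0,"y": 0,"z": 30,"roll": 0},{"hand": 12,"x": -4,"y": -20,"z": 40,"roll": -1},{"hand": 12,"x": -5,"y": -40,"z": 0,"roll": -1},{"hand": 12,"x": -5,"y": -40,"z": 0,"roll": -1},{"hand": 12,"x": -5,"y": -40,"z": 0,"roll": 0},{"hand": 12,"x": -5,"y": -40,"z": 0,"roll": 0},{"hand": 12,"x": -5,"y": -40,"z": 0,"roll": 0},{"hand": 12,"x": -5,"y": -40,"z": 0,"roll": 0},{"hand": 12,"x": -2,"y": -16,"z": -20,"roll": 0},{"hand": 12,"x": 0,"y": 0,"z": -15,"roll": 0}]'

```text
time: 26.25
position: [0.5263, -0.3941, 0.1083]
tool_rot: [-0.205, -3.134, 0.004]
ft_force: [1.0, 0.0, -0.4]
grip_width: 0.228
grip_force: 20.0
```

Emit:
send_rows --rows '[{"hand": 12,"x": 0,"y": 0,"z": 0,"roll": 0},{"hand": 12,"x": 0,"y": 0,"z": 0,"roll": 0},{"hand": 12,"x": 0,"y": 0,"z": 0,"roll": 0}]'

```text
time: 26.55
position: [0.5297, -0.3884, 0.1098]
tool_rot: [0.192, 3.134, 0.001]
ft_force: [-0.2, 0.7, -0.3]
grip_width: 0.231
grip_force: 20.0
```

```bash
python3 - <<'E'
from h import *
look("w10")
E
```

```text
t 26.55 tcp [ 529.7 -388.4  109.8] close 83.0 grip 20.1 20.0
```

Emit:
send_rows --rows '[{"hand": 12,"x": -2,"y": -2,"z": -5,"roll": 0},{"hand": 12,"x": 0,"y": 0,"z": -6,"roll": 0},{"hand": 12,"x": 0,"y": 0,"z": -4,"roll": 0},{"hand": 12,"x": 0,"y": 0,"z": 0,"roll": 0},{"hand": 12,"x": 0,"y": 0,"z": 0,"roll": 0}]'

```text
time: 27.1
position: [0.5263, -0.3919, 0.0938]
tool_rot: [-0.196, -3.135, -0.001]
ft_force: [0.6, 0.4, 0.3]
grip_width: 0.229
grip_force: 20.0
```

Emit:
send_rows --rows '[{"hand": 28,"x": 0,"y": 0,"z": 0,"roll": 0},{"hand": 28,"x": 0,"y": 0,"z": 0,"roll": 0},{"hand": 28,"x": 0,"y": 0,"z": 0,"roll": 0},{"hand": 28,"x": 0,"y": 0,"z": 10,"roll": 0},{"hand": 28,"x": 0,"y": 0,"z": 40,"roll": 0},{"hand": 28,"x": 10,"y": 5,"z": 45,"roll": 0},{"hand": 28,"x": 20,"y": 5,"z": 40,"roll": 0},{"hand": 28,"x": 30,"y": 5,"z": 30,"roll": 0},{"hand": 28,"x": 0,"y": 15,"z": 0,"roll": 0},{"hand": 28,"x": 0,"y": 0,"z": 0,"roll": 0}]'

```text
time: 28.1
position: [0.5879, -0.3593, 0.2602]
tool_rot: [0.19, 3.134, 0.002]
ft_force: [0.5, 0.3, -0.8]
grip_width: 0.327
grip_force: 0.0
```

```bash
python3 - <<'E'
from h import *
cal,im=look("w11");s=get_image("scene");d=get_image("side")
a=cv2.resize(im[:220,100:440],(800,518),interpolation=cv2.INTER_CUBIC);cv2.imwrite("pics/v1.png",a)
b=np.hstack([cv2.resize(s[85:165,245:355],(400,290),interpolation=3),cv2.resize(d[230:360,85:235],(400,290),interpolation=3)])
c=np.hstack([cv2.resize(s[225:355,35:170],(400,300),interpolation=3),cv2.resize(d[105:190,310:430],(400,300),interpolation=3)])
cv2.imwrite("pics/v2.png",np.vstack([b,c]))
E
```

```text
t 28.10 tcp [ 587.9 -359.3  260.2] close 83.1 grip 28.4 0.0
```

View pics/v1.png

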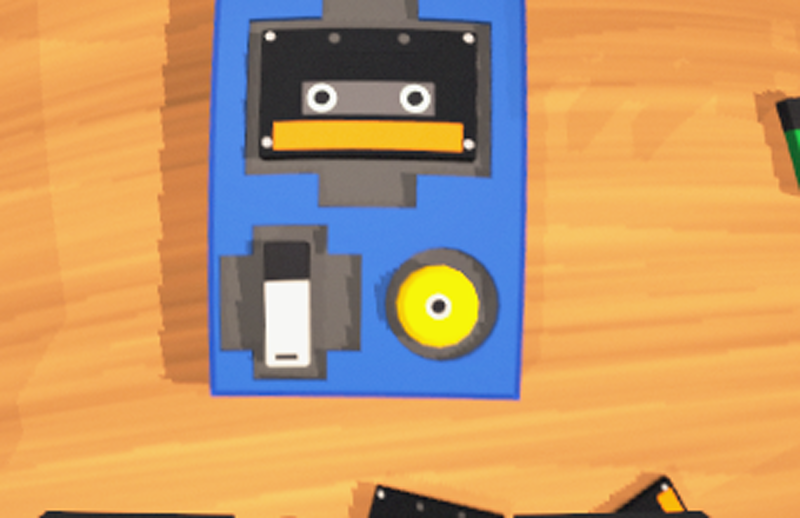

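View pics/v2.png

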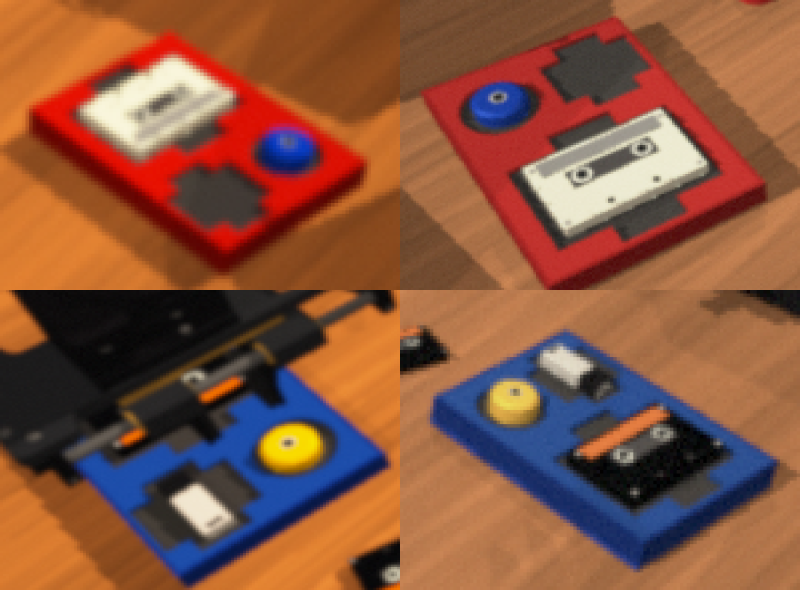

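Both pictures show all five parts flat within their own recesses, clear of the foam edges. The gripper is clear and empty.

```bash
python3 -c "
from bench import *
print(close_job())"
```

```text
the job is handed in; nothing more can be done
None
```

All five ordered items are packed flat and right way up in their own recesses, the red adapter and green stick were left untouched, and the job was handed in at about 28 s of the 109 s limit; no verdict was returned.

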